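# Put the volumetric flasks in order of size on the row tray

## Task

Line up the five stoppered volumetric flasks in the white tray in order of size, from the smallest at one end to the largest at the other (either way round), each standing upright on its own mark. Two of them already stand close together in the middle of the tray: move these apart onto their own marks so that the middle-sized one fits between them. Set the glass down gently, knock nothing over, and leave the amber jar and the beaker where they stand.

Things in the scene. Friction and masses are not known exactly. Their poses are not given: they have to be found in the camera images.
- flask5: the smallest of five stoppered clear-glass volumetric flasks: flat foot 18.9 mm across, round bulb 22 mm across tapering to a neck at 30 mm height, neck 9 mm thick, on top a white cylindrical stopper (fixed in the flask) 13 mm across and 15 mm tall; whole height 70 mm, about 20 g. Origin at the centre of its underside, z up its axis; starts standing on the bench.
- flask10: the second smallest of five stoppered clear-glass volumetric flasks: flat foot 25.8 mm across, round bulb 30 mm across tapering to a neck at 40 mm height, neck 10 mm thick, on top a white cylindrical stopper (fixed in the flask) 14 mm across and 16 mm tall; whole height 90 mm, about 32 g. Origin at the centre of its underside, z up its axis; starts in the tray, close beside flask50.
- flask25: the middle of five stoppered clear-glass volumetric flasks: flat foot 34.4 mm across, round bulb 40 mm across tapering to a neck at 52 mm height, neck 11 mm thick, on top a white cylindrical stopper (fixed in the flask) 15 mm across and 18 mm tall; whole height 112 mm, about 50 g. Origin at the centre of its underside, z up its axis; starts standing on the bench.
- flask50: the second largest of five stoppered clear-glass volumetric flasks: flat foot 43 mm across, round bulb 50 mm across tapering to a neck at 64 mm height, neck 12 mm thick, on top a white cylindrical stopper (fixed in the flask) 17 mm across and 20 mm tall; whole height 140 mm, about 75 g. Origin at the centre of its underside, z up its axis; starts in the tray, close beside flask10.
- flask100: the largest of five stoppered clear-glass volumetric flasks: flat foot 51.6 mm across, round bulb 60 mm across tapering to a neck at 76 mm height, neck 13 mm thick, on top a white cylindrical stopper (fixed in the flask) 18 mm across and 22 mm tall; whole height 170 mm, about 110 g. Origin at the centre of its underside, z up its axis; starts standing on the bench.
- tray: fixed white row tray, outside 360 x 92 mm, with a floor 4 mm above the bench and a lip 5 mm thick whose top is 8 mm above the bench (4 mm above the tray floor). Origin at bench height under its centre, x along the row, y across it. Five marks on the floor, each a grey disc of 28 mm with a black cross-line, lie at x = -132, -66, 0, 66 and 132 mm, y = 0.
- jar: bystander: squat amber jar with a white cap and paper label, 50 mm across, 75 mm tall, standing loose; origin at the centre of its underside.
- beaker: bystander: empty open glass beaker, 60 mm across, 75 mm tall, standing loose; origin at the centre of its underside.

How it is judged:
At the end, for the whole second after the job is handed in: All five flasks stand upright (within 0.08 rad) on the tray floor in order of size along the row, smallest at either end, each one's centre within 15 mm of its mark along the row and within 30 mm of the tray's centre line, released and at rest (y of flask5 in the frame of tray between -0.03 and 0.03 m and z of flask5 in the frame of tray between 0.001 and 0.008 m and angle between each of flask5, flask10, flask25, flask50, flask100's own z axis and vertical below 0.08 rad and linear speed of each of flask5, flask10, flask25, flask50, flask100 below 0.02 m/s and contact force between each of flask5, flask10, flask25, flask50, flask100 and the fingers below 0.1 N and y of flask10 in the frame of tray between -0.03 and 0.03 m and z of flask10 in the frame of tray between 0.001 and 0.008 m and y of flask25 in the frame of tray between -0.03 and 0.03 m and z of flask25 in the frame of tray between 0.001 and 0.008 m and y of flask50 in the frame of tray between -0.03 and 0.03 m and z of flask50 in the frame of tray between 0.001 and 0.008 m and y of flask100 in the frame of tray between -0.03 and 0.03 m and z of flask100 in the frame of tray between 0.001 and 0.008 m and ((x of flask5 in the frame of tray between -0.147 and -0.117 m and x of flask10 in the frame of tray between -0.081 and -0.051 m and x of flask25 in the frame of tray between -0.015 and 0.015 m and x of flask50 in the frame of tray between 0.051 and 0.081 m and x of flask100 in the frame of tray between 0.117 and 0.147 m) or (x of flask5 in the frame of tray between 0.117 and 0.147 m and x of flask10 in the frame of tray between 0.051 and 0.081 m and x of flask25 in the frame of tray between -0.015 and 0.015 m and x of flask50 in the frame of tray between -0.081 and -0.051 m and x of flask100 in the frame of tray between -0.147 and -0.117 m))); the robot touches nothing.
It fails at once if a flask is knocked over (angle between any of flask5, flask10, flask25, flask50, flask100's own z axis and vertical above 0.6 rad).
It fails at once if a flask is slammed down on the tray (over 45 N) (contact force between any of flask5, flask10, flask25, flask50, flask100 and tray above 45 N).
It fails at once if the jar is moved by more than 30 mm or tipped over (distance of jar from where it was at the start of the episode above 0.03 m or angle between jar's own z axis and vertical above 0.5 rad).
It fails at once if the beaker is moved by more than 30 mm or tipped over (distance of beaker from where it was at the start of the episode above 0.03 m or angle between beaker's own z axis and vertical above 0.5 rad).
It also fails if it takes over 131 s, if anything falls off the work surface, if the arm or the gripper's body presses on something with over 40 N, if the wrist force passes 120 N, or if a joint passes its speed limit or range.

## Robot

A 7-joint arm with a two-finger parallel gripper is mounted at the origin on the work surface. World frame = base frame: x ahead of the robot, y to its left, z up, the work surface at z = 0. Lengths are in m, angles in rad, forces in N, time in s.
With the tool pointing down it reaches from about 0.35 to 0.9 m from the base axis. Payload 8.1 kg.
Tool frame: the origin (TCP) lies at the centre of the arm's flange, where the gripper is bolted on; the fingertips stand 178 mm ahead of it and the grasp point (between the pads) lies 159 mm ahead of it; x points along the fingers, z is the direction in which the jaws open and shut, and the axes are right-handed (so a half turn about x gives the same grasp; the last joint's range is limited). The gripper opens to 92 mm and grips with 3 to 60 N. Pads are 19 mm wide; open, the fingers measure 130 mm over their backs; the gripper's body (75 mm by 190 mm) begins 47 mm behind the grasp point.
Start: joints at [1.147, 0.434, 0.025, 1.573, -0.012, 1.134, -0.075], TCP at [0.197, -0.593, 0.405] pointing down, gripper open.
Joint ranges: [-2.62, 2.62], [-0.44, 2.09], [-1.27, 1.32], [0.08, 2.57], [-1.32, 4.46], [0.12, 2], [-2.74, 2.74]. Speed limits (rad/s): [2.22, 2.22, 3.01, 3.01, 3.14, 3.14, 3.14].

## Interface

Orientations are given as a rotation vector (axis times angle).
In Python, from cell import arm, get_image, search_frame, pinpoint gives the robot as it stands.
- The arm moves only by the tool arm_command, never from a script. Its argument "motion" is a list of rows, each a list of 7 numbers: the finger opening in mm, from 0 to 91.8, then the shift along the tool's x, y, z in mm, then the turn, a rotation vector about the tool's x, y, z in degrees. In form: [[fingers, x, y, z, ax, ay, az], ...]. A call has 1 to 5 rows; each row shifts and turns the commanded pose from where the row before left it, along the tool's axes as they then stand; what a row does not reach is not made up. A row lasts 1/8 s, in which the tool goes at most 62.5 mm and 10.7 degrees, less where a joint would pass 70% of its speed; a pose out of reach is approached as far as the arm can. A call with a gripper value outside its range is refused whole. The fingers move at their own pace and stop on an object; "newtons" is the grip in N (left out, the last holds). Time passes only in rows, so rows that do not move let the fingers close. It gives the time, the measured TCP pose, the force and the opening at its end, in the units of the state.
- arm.observe(): the state, without advancing time (a new reading comes with each control period).
- get_image(name): name is "scene" or "top"; returns a dict with "frame" (480x640x3 uint8, red, green, blue), "range_z" (480x640 float32, m along the optical axis (not along the pixel's ray), 0 where there is no reading), "K" (3x3 intrinsics, pixels), "distortion" ([k1, k2, p1, p2, k3] as OpenCV has them; the pictures are not rectified), "origin" and "rotation" of the camera in the world. Camera axes: x right, y down, z forward; pixel columns grow to the right and rows downward; lengths in m; the calibration is good to about 2 mm. A picture is of the moment at which its call begins.
- arm.sign_off(): hands the job in, once; it reports no verdict.
Trained networks look in the newest picture that a camera, given by its name, has taken for a name from the list of things; names that differ only in an ending like _2 or _b are one class to them, and where a whole thing is asked for, a point or a joint stands for the part that bears it (a point fixed in the world has none). Each returns a list of dicts, best first, with "p" (0 to 1); they miss things now and then, are a little off and sometimes report something else, mostly with a low value. They report only what shows in the picture. A call takes as long as a camera call.
- search_frame(camera, target): "point" ([x, y, z] in m, in world coordinates, good to about 4 mm: the middle of the surface that is visible of it).
- pinpoint(camera, target): "point" ([x, y, z] in m, in world coordinates, good to about 4 mm: a listed point, or the origin of a listed thing).
The state is a dict: "clock": time; "joints": joint angles; "dq": joint speeds; "joint_efforts": joint torques, N m; "position": TCP position; "ee_rot": TCP orientation; "force": force on the tool from outside, world axes, zero at the start; "ft_torque": the same for the moment, N m; "width": opening from 0.0 (shut) to 1.0 (fully open).
Only numpy, scipy, OpenCV 4.12 (cv2) and the standard library are available. Lean on these libraries where they do the work, as an engineer would, in place of code of your own. Each camera call takes 0.05 s, during which the arm holds its last target. There are 200 camera calls.

## Working session

There is one attempt and no reset: what is moved stays moved. The work goes in short steps, Python scripts to look and compute and a tool call to move; the robot and the scene stay as the last step left them, time stands still between calls to the robot, and variables do not carry over. Pictures are saved under pics/ and viewed, about 12 in all and at most 16, crops included, and the job is handed in when it is done.

Besides the shell and the picture viewer there is one more tool, called as name(argument=value, ...), one argument or row to a line, values as JSON. arm_command: Moves the arm, as the interface text tells. Its arguments: {"type":"object","properties":{"motion":{"type":"array"},"newtons":{"type":"number"}},"required":["motion"]}

```bash
ls; mkdir -p pics
python3 - <<'E'
from cell import arm,get_image,search_frame,pinpoint
import cv2,numpy as np
print(arm.observe())
for c in("scene","top"):
    im=get_image(c);cv2.imwrite(f"pics/{c}0.png",im["frame"][:,:,::-1])
    print(c,im["K"],im["distortion"],im["origin"],im["rotation"])
    for t in["flask5","flask10","flask25","flask50","flask100","tray","jar","beaker"]:
        print(t,"P",[(np.round(d["point"],3).tolist(),round(d["p"],2)) for d in pinpoint(c,t)[:3]])
E
```

```text
pics
{'clock': 0.0, 'joints': array([ 1.14738999,  0.43524167,  0.02494217,  1.5740994 , -0.01160866,
        1.13395972, -0.07512054]), 'dq': array([-0.00015549, -0.0005608 ,  0.00089354,  0.00037079, -0.00102457,
        0.00041116, -0.00114788]), 'joint_efforts': array([-1.10456956e-04, -6.67854381e+01,  9.84919108e-01, -3.14465010e+01,
       -6.06178259e-02,  4.30789590e-02,  1.74933375e-04]), 'position': array([ 0.19699815, -0.59290462,  0.40393188]), 'ee_rot': array([ 0.97062119,  1.34540458, -0.96927344]), 'force': array([-0.26106458, -1.031829  ,  0.91047651]), 'ft_torque': array([ 0.02435996, -0.00720512, -0.01464164]), 'width': 1.005617500355652}
scene [[551.91298557   0.         321.17505919]
 [  0.         551.91298557 239.95870255]
 [  0.           0.           1.        ]] [-0.124606  0.        0.        0.        0.      ] [ 1.10221042 -0.02128532  1.07859088] [-1.96748758 -1.87271031  0.50723025]
flask5 P [([0.612, 0.055, 0.005], 0.91), ([0.357, -0.282, -0.002], 0.7), ([0.357, 0.285, 0.001], 0.66)]
flask10 P [([0.612, 0.055, 0.005], 0.91), ([0.357, -0.282, -0.002], 0
[... 713 characters left out ...]
2.13208953 -0.23665249]
flask5 P [([0.434, -0.019, 0.002], 0.71), ([0.611, 0.058, -0.001], 0.58), ([0.619, 0.008, 0.004], 0.57)]
flask10 P [([0.434, -0.019, 0.002], 0.71), ([0.611, 0.058, -0.001], 0.58), ([0.619, 0.008, 0.004], 0.57)]
flask25 P [([0.434, -0.019, 0.002], 0.71), ([0.611, 0.058, -0.001], 0.58), ([0.619, 0.008, 0.004], 0.57)]
flask50 P [([0.434, -0.019, 0.002], 0.71), ([0.611, 0.058, -0.001], 0.58), ([0.619, 0.008, 0.004], 0.57)]
flask100 P [([0.434, -0.019, 0.002], 0.71), ([0.611, 0.058, -0.001], 0.58), ([0.619, 0.008, 0.004], 0.57)]
tray P [([0.61, 0.031, -0.0], 0.57)]
jar P [([0.56, 0.412, 0.0], 0.63), ([0.615, 0.032, -0.002], 0.59)]
beaker P [([0.514, -0.433, -0.003], 0.65)]
```

View pics/scene0.png

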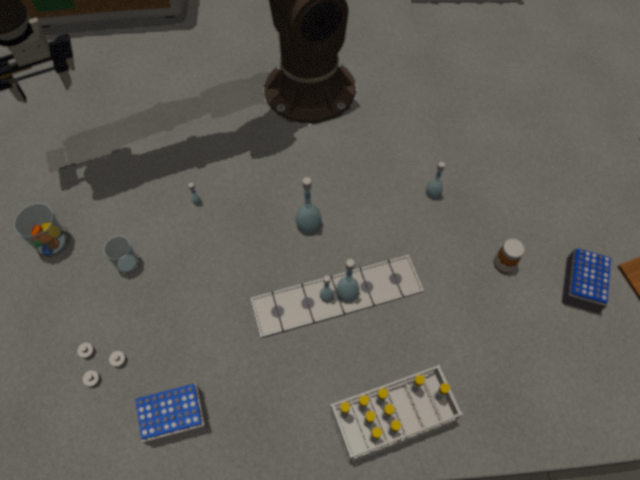

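View pics/top0.png

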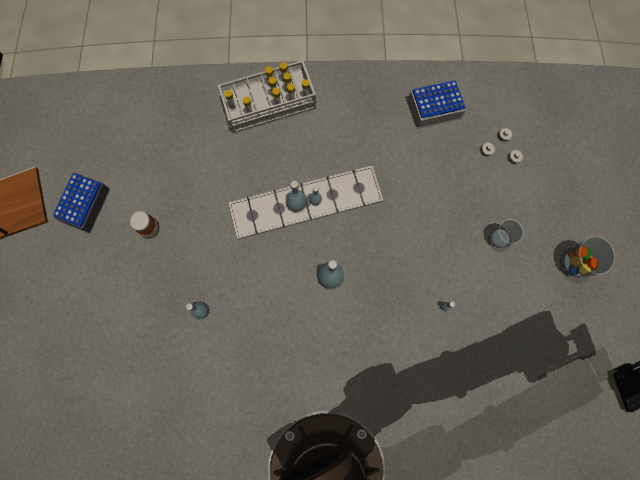

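The scene view shows flask5 (195,196), flask100 (308,215), flask25 (435,187), and in the tray flask10 (327,293) and flask50 (348,287). The beaker is at (122,255) and the jar at (510,255). The top view agrees: flask50 (296,200) is left of flask10 (316,198), which is the +y side. Next I'll triangulate the stoppers and the tray marks.

```bash
cat > h.py <<'E'
from cell import arm,get_image
import cv2,numpy as np
from scipy.spatial.transform import Rotation as R
def ray(im,uv):
    uv=np.array(uv,float).reshape(-1,1,2)
    p=cv2.undistortPoints(uv,im["K"],np.array(im["distortion"])).reshape(-1,2)
    Rm=np.array(im["rotation"]);Rm=Rm if Rm.shape==(3,3) else R.from_rotvec(Rm).as_matrix()
    d=np.c_[p,np.ones(len(p))]@Rm.T
    return np.array(im["origin"]),d/np.linalg.norm(d,axis=1)[:,None]
def onplane(im,uv,z):
    o,d=ray(im,uv);return o+d*((z-o[2])/d[:,2])[:,None]
def tri(a,ua,b,ub):
    out=[]
    oa,da=ray(a,ua);ob,db=ray(b,ub)
    for x,y in zip(da,db):
        A=np.c_[x,-y];s=np.linalg.lstsq(A,ob-oa,rcond=None)[0]
        p,q=oa+s[0]*x,ob+s[1]*y;out.append(np.r_[(p+q)/2,np.linalg.norm(p-q)])
    return np.array(out)
E
python3 - <<'E'
from h import *
s=get_image("scene");t=get_image("top")
def crop(im,x0,y0,x1,y1,k):return cv2.resize(im["frame"][y0:y1,x0:x1,::-1],None,fx=k,fy=k,interpolation=cv2.INTER_CUBIC)
cv2.imwrite("pics/c1.png",np.vstack([crop(s,240,250,440,325,4)[:, :800],crop(t,222,165,422,240,4)]))
small=[crop(s,171,170,221,220,5),crop(s,283,170,333,240,5)[:250],crop(s,415,155,465,205,5),
 crop(t,425,280,475,330,5),crop(t,307,250,357,300,5),crop(t,170,285,220,335,5)]
cv2.imwrite("pics/c2.png",np.vstack([np.hstack(small[:3]),np.hstack(small[3:])]))
# tray: corners from white region
for im,n in((s,"s"),(t,"t")):
    g=cv2.cvtColor(im["frame"],cv2.COLOR_RGB2HSV)
    m=((g[...,2]>135)&(g[...,1]<45)).astype(np.uint8)*255
    m=cv2.morphologyEx(m,cv2.MORPH_CLOSE,np.ones((9,9)))
    cs=[c for c in cv2.findContours(m,0,2)[0] if cv2.contourArea(c)>1500]
    for c in cs:
        q=cv2.convexHull(c).reshape(-1,2);P=onplane(im,q,0.007)
        r=cv2.minAreaRect(P[:,:2].astype(np.float32)*1000);print(n,r,q.mean(0))
E
```

```text
s ((864.7509765625, 133.95706176757812), (108.05196380615234, 231.8845977783203), 16.567916870117188) [390.66666667 417.4       ]
s ((599.8367919921875, 31.13153076171875), (117.24706268310547, 358.73809814453125), 14.035462379455566) [343.36842105 295.42105263]
t ((618.584228515625, 35.593505859375), (102.3948745727539, 360.427490234375), 14.007646560668945) [320.28571429 198.71428571]
t ((1061.8792724609375, -666.794189453125), (293.05560302734375, 140.22894287109375), 88.4146499633789) [555.06666667  48.13333333]
t ((1093.840576171875, 512.1071166992188), (198.4814910888672, 335.2413024902344), 0.15760232508182526) [142.64285714  36.85714286]
t ((1076.4462890625, -58.5174560546875), (381.70159912109375, 746.430908203125), 16.26828384399414) [339.15384615  51.53846154]
```

View pics/c1.png

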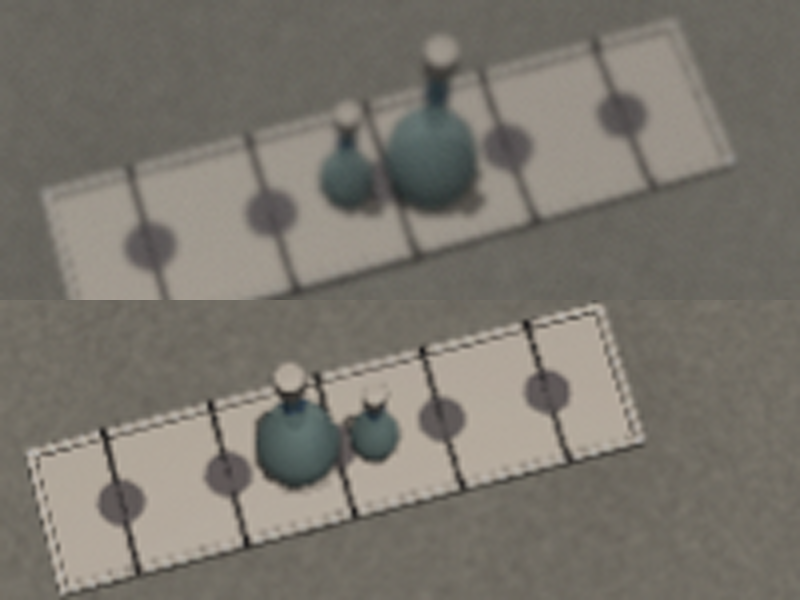

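View pics/c2.png

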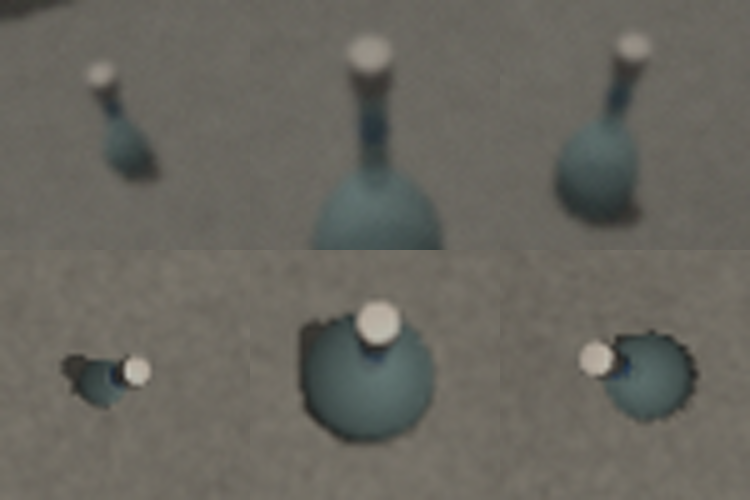

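Crop 1 shows the four free marks clearly in both views, plus the stopper tops of flask10 and flask50. Crop 2 shows the other three stopper tops. I'll triangulate from these pixels.

Run:
```python
from h import *
s=get_image("scene");t=get_image("top")
f=lambda L,x,y,k:np.array(L)/k+[x,y]-(.5-.5/k)
ms=f([(151,246),(272,212),(508,147),(623,114)],240,250,4)
mt=f([(547,91),(442,119),(229,174),(122,202)],222,165,4)
M=tri(s,ms,t,mt);print(M.round(4))
a=onplane(s,ms,.004);b=onplane(t,mt,.004);print((a-b).round(4)[:,:2])
m=((a+b)/2)[:,:2];X=np.array([-132,-66,66,132])/1000
c=m.mean(0);u=(X[:,None]*m).sum(0)/(X**2).sum();print("center",c,"u",u,np.linalg.norm(u),np.degrees(np.arctan2(u[1],u[0])))
print("marks",[(c+u/np.linalg.norm(u)*x).round(4).tolist() for x in(-.132,-.066,0,.066,.132)])
ss=np.r_[f([(101,73)],171,170,5),f([(347,110)],240,250,4),f([(133,46)],415,155,5),f([(442,50)],240,250,4),f([(120,53)],283,170,5)]
st=np.r_[f([(137,120)],425,280,5),f([(376,97)],222,165,4),f([(97,108)],170,285,5),f([(290,77)],222,165,4),f([(128,73)],307,250,5)]
print("stopper tops f5,10,25,50,100\n",tri(s,ss,t,st).round(4))
for z,i in zip([.07,.094,.112,.144,.17],range(5)):print(onplane(s,ss[i],z).round(4),onplane(t,st[i],z).round(4))
o=arm.observe();Rm=R.from_rotvec(o["ee_rot"]).as_matrix();print(Rm.round(3));print(o["clock"])
```

```text
[[ 6.454e-01 -9.330e-02  3.600e-03  4.000e-04]
 [ 6.291e-01 -2.920e-02  3.600e-03  9.000e-04]
 [ 5.975e-01  9.870e-02  3.800e-03  1.200e-03]
 [ 5.815e-01  1.626e-01  4.600e-03  1.600e-03]]
[[ 0.0003  0.0004]
 [ 0.0003  0.0009]
 [ 0.0002  0.0012]
 [-0.0004  0.0017]]
center [0.61336225 0.03474293] u [-0.2420428   0.96944737] 0.999206141851213 104.0184951464886
marks [[0.6453, -0.0933], [0.6293, -0.0293], [0.6134, 0.0347], [0.5974, 0.0988], [0.5814, 0.1628]]
stopper tops f5,10,25,50,100
 [[ 3.547e-01 -2.825e-01  6.970e-02  3.000e-04]
 [ 6.146e-01  1.050e-02  9.210e-02  1.200e-03]
 [ 3.577e-01  2.804e-01  1.118e-01  2.000e-04]
 [ 6.101e-01  5.610e-02  1.429e-01  1.200e-03]
 [ 4.311e-01 -1.970e-02  1.691e-01  3.000e-04]]
[[ 0.3549 -0.2826  0.07  ]] [[ 0.3547 -0.2822  0.07  ]]
[[0.6156 0.0111 0.094 ]] [[0.614  0.0099 0.094 ]]
[[0.3579 0.2805 0.112 ]] [[0.3577 0.2803 0.112 ]]
[[0.6106 0.0566 0.144 ]] [[0.6097 0.0555 0.144 ]]
[[ 0.4318 -0.0199  0.17  ]] [[ 0.431  -0.0195  0.17  ]]
[[ 0.     0.949  0.315]
 [-0.     0.315 -0.949]
 [-1.    -0.     0.   ]]
1.1
```

Measurements agree with the expected heights: marks at about 4 mm and stopper tops within 2 mm. The tray row direction is 104°. I'll turn the jaws to 14°, across the row, and go to flask50 first.

arm_command(
  motion=[
    [45,0,0,0,-10.7,0,0],
    [45,0,0,0,-10.7,0,0],
    [45,0,0,0,-10.7,0,0],
    [45,0,0,0,-10.7,0,0],
  ],
  newtons=15,
)

```text
clock: 1.6
position: [0.197, -0.5931, 0.4047]
ee_rot: [0.39, 1.536, -0.39]
force: [-0.2, -0.1, -0.0]
width: 0.614
```

arm_command(
  motion=[
    [45,0,0,0,-10.7,0,0],
    [45,0,0,0,-10.7,0,0],
    [45,0,0,0,-10.7,0,0],
    [45,0,0,0,-10.7,0,0],
  ],
)

```text
clock: 2.1
position: [0.197, -0.5932, 0.4048]
ee_rot: [-0.196, 1.562, 0.196]
force: [-0.0, 0.2, 0.6]
width: 0.49
```

arm_command(
  motion=[
    [45,0,35,37,0,0,0],
    [45,0,35,37,0,0,0],
    [45,0,35,37,0,0,0],
    [45,0,35,37,0,0,0],
    [45,0,35,37,0,0,0],
  ],
)

```text
clock: 2.72
position: [0.335, -0.3772, 0.405]
ee_rot: [-0.192, 1.562, 0.191]
force: [0.1, 0.7, -0.2]
width: 0.489
```

arm_command(
  motion=[
    [45,0,35,37,0,0,0],
    [45,0,35,37,0,0,0],
    [45,0,35,37,0,0,0],
    [45,0,35,37,0,0,0],
    [45,0,35,37,0,0,0],
  ],
)

```text
clock: 3.35
position: [0.4722, -0.1628, 0.405]
ee_rot: [-0.192, 1.562, 0.191]
force: [0.9, -1.3, -0.0]
width: 0.489
```

arm_command(
  motion=[
    [45,10,36,37,0,0,0],
    [45,10,36,37,0,0,0],
    [45,10,36,37,0,0,0],
    [45,10,36,37,0,0,0],
    [45,10,35,38,0,0,0],
  ],
)

```text
clock: 3.98
position: [0.6097, 0.0558, 0.3544]
ee_rot: [-0.191, 1.562, 0.191]
force: [1.6, -0.7, 0.5]
width: 0.491
```

arm_command(
  motion=[
    [45,10,0,0,0,0,0],
    [45,10,0,0,0,0,0],
    [45,0,0,0,0,0,0],
  ],
)

```text
clock: 4.35
position: [0.6083, 0.0528, 0.3338]
ee_rot: [-0.191, 1.564, 0.189]
force: [-0.7, 0.2, 0.5]
width: 0.488
```

arm_command(
  motion=[
    [45,14,2.5,2.5,0,0,0],
    [45,14,0,0,0,0,0],
    [45,12,0,0,0,0,0],
    [45,0,0,0,0,0,0],
  ],
)

```text
clock: 4.85
position: [0.6102, 0.0572, 0.2933]
ee_rot: [-0.192, 1.565, 0.191]
force: [0.8, -0.2, 0.7]
width: 0.494
```

arm_command(
  motion=[
    [10,0,0,0,0,0,0],
    [10,0,0,0,0,0,0],
    [10,0,0,0,0,0,0],
    [10,0,0,0,0,0,0],
    [10,0,0,0,0,0,0],
  ],
  newtons=15,
)

```text
clock: 5.48
position: [0.6107, 0.0576, 0.295]
ee_rot: [-0.192, 1.562, 0.191]
force: [-0.8, 1.0, 2.3]
width: 0.178
```

arm_command(
  motion=[
    [10,-6,0,0,0,0,0],
    [10,-6,0,0,0,0,0],
    [10,0,15,-1,0,0,0],
    [10,0,15,-1,0,0,0],
    [10,0,13.5,0,0,0,0],
  ],
)

```text
clock: 6.1
position: [0.5975, 0.1011, 0.3066]
ee_rot: [-0.192, 1.563, 0.193]
force: [-0.0, -0.5, -1.4]
width: 0.177
```

arm_command(
  motion=[
    [10,0,0,0,0,0,0],
    [10,4,0,0,0,0,0],
    [10,3,0,0,0,0,0],
    [10,2,0,0,0,0,0],
    [10,2,0,0,0,0,0],
  ],
)

```text
clock: 6.72
position: [0.5983, 0.0989, 0.2955]
ee_rot: [-0.191, 1.562, 0.191]
force: [0.2, 0.8, -1.1]
width: 0.178
```

arm_command(
  motion=[
    [10,1,0,0,0,0,0],
    [10,0,0,0,0,0,0],
  ],
)

```text
clock: 6.98
position: [0.5983, 0.0993, 0.2951]
ee_rot: [-0.191, 1.562, 0.191]
force: [-0.1, -0.8, 2.4]
width: 0.177
```

arm_command(
  motion=[
    [45,0,0,0,0,0,0],
    [45,0,0,0,0,0,0],
    [45,0,0,0,0,0,0],
    [45,-20,0,0,0,0,0],
    [45,-25,0,0,0,0,0],
  ],
)

```text
clock: 7.6
position: [0.598, 0.0991, 0.3396]
ee_rot: [-0.192, 1.564, 0.192]
force: [-0.2, 0.8, 0.7]
width: 0.487
```

arm_command(
  motion=[
    [45,0,-30,-2,0,0,0],
    [45,0,-30,-2,0,0,0],
    [45,0,-30,-1.5,0,0,0],
    [45,20,0,0,0,0,0],
    [45,20,0,0,0,0,0],
  ],
)

```text
clock: 8.22
position: [0.6147, 0.0099, 0.2993]
ee_rot: [-0.191, 1.562, 0.19]
force: [0.2, 1.1, 0.5]
width: 0.491
```

arm_command(
  motion=[
    [45,10,0,0,0,0,0],
    [45,0,0,0,0,0,0],
    [45,0,0,0,0,0,0],
  ],
)

```text
clock: 8.6
position: [0.6149, 0.0108, 0.2905]
ee_rot: [-0.192, 1.561, 0.192]
force: [0.2, -0.8, 0.3]
width: 0.49
```

arm_command(
  motion=[
    [45,16,0,0,0,0,0],
    [45,16,0,0,0,0,0],
    [45,13,0,0,0,0,0],
    [45,0,0,0,0,0,0],
  ],
)

```text
clock: 9.1
position: [0.6141, 0.0105, 0.2431]
ee_rot: [-0.192, 1.565, 0.192]
force: [0.7, -0.2, -0.5]
width: 0.491
```

arm_command(
  motion=[
    [8,0,0,0,0,0,0],
    [8,0,0,0,0,0,0],
    [8,0,0,0,0,0,0],
    [8,0,0,0,0,0,0],
    [8,0,0,0,0,0,0],
  ],
)

```text
clock: 9.72
position: [0.6147, 0.0106, 0.2449]
ee_rot: [-0.192, 1.562, 0.191]
force: [0.2, -0.0, 1.7]
width: 0.143
```

arm_command(
  motion=[
    [8,-6,0,0,0,0,0],
    [8,-6,0,0,0,0,0],
    [8,0,-14,1.5,0,0,0],
    [8,0,-14,1.5,0,0,0],
    [8,0,-14,1.5,0,0,0],
  ],
)

```text
clock: 10.35
position: [0.6295, -0.0309, 0.2565]
ee_rot: [-0.191, 1.563, 0.19]
force: [-0.7, -0.5, -0.0]
width: 0.146
```

arm_command(
  motion=[
    [8,0,0,0,0,0,0],
    [8,4,0,0,0,0,0],
    [8,3,0,0,0,0,0],
    [8,2,0,0,0,0,0],
    [8,2,0,0,0,0,0],
  ],
)

```text
clock: 10.98
position: [0.6291, -0.0288, 0.2456]
ee_rot: [-0.192, 1.562, 0.192]
force: [-0.3, 0.5, -0.3]
width: 0.145
```

arm_command(
  motion=[
    [8,1,0,0,0,0,0],
    [8,0,0,0,0,0,0],
  ],
)

```text
clock: 11.22
position: [0.6292, -0.029, 0.2449]
ee_rot: [-0.192, 1.562, 0.191]
force: [0.4, -0.3, 0.8]
width: 0.148
```

arm_command(
  motion=[
    [45,0,0,0,0,0,0],
    [45,0,0,0,0,0,0],
    [45,0,0,0,0,0,0],
    [45,-40,0,0,0,0,0],
    [45,-50,0,0,0,0,0],
  ],
)

```text
clock: 11.85
position: [0.6287, -0.0292, 0.3347]
ee_rot: [-0.191, 1.565, 0.192]
force: [-0.2, -0.7, -0.1]
width: 0.491
```

arm_command(
  motion=[
    [45,-25,40,-21,0,0,0],
    [45,0,46,-24,0,0,0],
    [45,0,46,-24,0,0,0],
    [45,0,46,-24,0,0,0],
    [45,0,46,-24,0,0,0],
  ],
)

```text
clock: 12.48
position: [0.4602, 0.1611, 0.3599]
ee_rot: [-0.191, 1.562, 0.191]
force: [1.2, 0.4, -0.6]
width: 0.489
```

arm_command(
  motion=[
    [45,0,46,-24,0,0,0],
    [45,0,46,-24,0,0,0],
    [45,10,50,-23.5,0,0,0],
    [45,30,0,0,0,0,0],
    [45,0,0,0,0,0,0],
  ],
)

```text
clock: 13.1
position: [0.357, 0.2802, 0.3185]
ee_rot: [-0.194, 1.565, 0.191]
force: [-0.3, -0.0, 0.4]
width: 0.488
```

Descend 57 mm to flange 0.262 and grip flask25.

arm_command(
  motion=[
    [45,16,0,0.5,0,0,0],
    [45,16,0,0,0,0,0],
    [45,15,0,0,0,0,0],
    [45,10,0,0,0,0,0],
    [45,0,0,0,0,0,0],
  ],
)

```text
clock: 13.72
position: [0.3581, 0.2805, 0.2619]
ee_rot: [-0.192, 1.564, 0.191]
force: [-0.2, -0.3, -0.3]
width: 0.492
```

arm_command(
  motion=[
    [8,0,0,0,0,0,0],
    [8,0,0,0,0,0,0],
    [8,0,0,0,0,0,0],
    [8,0,0,0,0,0,0],
    [8,0,0,0,0,0,0],
  ],
)

```text
clock: 14.35
position: [0.3584, 0.2807, 0.2629]
ee_rot: [-0.191, 1.562, 0.192]
force: [0.6, 0.7, 3.3]
width: 0.162
```

arm_command(
  motion=[
    [8,-15,0,0,0,0,0],
    [8,-40,0,0,0,0,0],
    [8,-50,0,0,0,0,0],
    [8,-45,0,0,0,0,0],
    [8,-20,0,0,0,0,0],
  ],
)

```text
clock: 14.98
position: [0.3579, 0.2812, 0.4361]
ee_rot: [-0.19, 1.559, 0.193]
force: [0.7, 1.0, -2.0]
width: 0.153
```

arm_command(
  motion=[
    [8,0,-20,12.5,0,0,0],
    [8,0,-35,22,0,0,0],
    [8,0,-40,25,0,0,0],
    [8,0,-40,25,0,0,0],
    [8,0,-40,25,0,0,0],
  ],
)

```text
clock: 15.6
position: [0.5074, 0.1362, 0.4337]
ee_rot: [-0.192, 1.562, 0.192]
force: [1.1, 0.1, -0.9]
width: 0.159
```

arm_command(
  motion=[
    [8,0,-40,25,0,0,0],
    [8,0,-40,25,0,0,0],
    [8,0,-30,19,0,0,0],
    [8,0,-15,9.5,0,0,0],
    [8,0,0,0,0,0,0],
  ],
)

```text
clock: 16.23
position: [0.6132, 0.0346, 0.4328]
ee_rot: [-0.19, 1.563, 0.191]
force: [-0.3, 0.4, -1.0]
width: 0.158
```

arm_command(
  motion=[
    [8,0,0,0,0,0,0],
    [8,0,0,0,0,0,0],
  ],
)

```text
clock: 16.48
position: [0.6124, 0.0364, 0.4331]
ee_rot: [-0.193, 1.562, 0.193]
force: [-0.1, 0.4, -0.2]
width: 0.156
```

Run:
```python
from h import *
s=get_image("scene");cv2.imwrite("pics/d1.png",cv2.resize(s["frame"][170:330,240:440,::-1],None,fx=3,fy=3,interpolation=cv2.INTER_CUBIC))
```

```text
(no output)
```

View pics/d1.png

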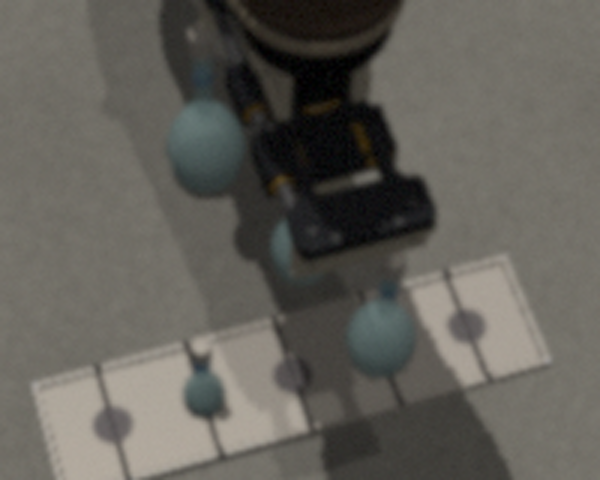

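flask10 (203,390) and flask50 (382,340) stand upright on their marks. flask25 hangs in the gripper above the free middle mark (293,373), so I'll lower it.

arm_command(
  motion=[
    [8,20,-1,0.5,0,0,0],
    [8,40,0,0,0,0,0],
    [8,45,0,0,0,0,0],
    [8,30,0,0,0,0,0],
    [8,13,0,0,0,0,0],
  ],
)

```text
clock: 17.15
position: [0.6132, 0.0345, 0.2832]
ee_rot: [-0.192, 1.565, 0.192]
force: [-0.7, -0.4, 0.0]
width: 0.157
```

arm_command(
  motion=[
    [8,7,0,0,0,0,0],
    [8,4,0,0,0,0,0],
    [8,2,0,0,0,0,0],
    [8,2,0,0,0,0,0],
    [8,1,0,0,0,0,0],
  ],
)

```text
clock: 17.77
position: [0.614, 0.0341, 0.269]
ee_rot: [-0.192, 1.562, 0.191]
force: [0.2, 1.0, -0.8]
width: 0.157
```

arm_command(
  motion=[
    [8,1,0,0,0,0,0],
    [8,1,0,0,0,0,0],
    [8,0,0,0,0,0,0],
  ],
)

```text
clock: 18.15
position: [0.6141, 0.0342, 0.267]
ee_rot: [-0.192, 1.562, 0.191]
force: [-0.9, 0.0, 2.5]
width: 0.155
```

arm_command(
  motion=[
    [45,0,0,0,0,0,0],
    [45,0,0,0,0,0,0],
    [45,0,0,0,0,0,0],
    [45,-25,0,0,0,0,0],
    [45,-45,0,0,0,0,0],
  ],
)

```text
clock: 18.77
position: [0.6133, 0.0338, 0.3358]
ee_rot: [-0.192, 1.566, 0.192]
force: [1.1, 1.0, 0.3]
width: 0.487
```

arm_command(
  motion=[
    [45,-43,0,0,0,0,0],
    [45,0,-2,-40,0,0,0],
    [45,0,-2,-50,0,0,0],
    [45,0,-2,-50,0,0,0],
    [45,0,-2,-50.5,0,0,0],
  ],
)

```text
clock: 19.4
position: [0.4294, -0.02, 0.3796]
ee_rot: [-0.192, 1.562, 0.191]
force: [-0.7, -0.7, 0.2]
width: 0.489
```

arm_command(
  motion=[
    [45,10,0,0,0,0,0],
    [45,0,0,0,0,0,0],
    [45,0,0,0,0,0,0],
  ],
)

```text
clock: 19.77
position: [0.432, -0.0193, 0.3699]
ee_rot: [-0.191, 1.562, 0.193]
force: [-0.2, -0.3, 0.7]
width: 0.488
```

Descend 52 mm and grip flask100 with 20 N.

arm_command(
  motion=[
    [45,16,0,0,0,0,0],
    [45,16,0,0,0,0,0],
    [45,14,0,0,0,0,0],
    [45,6,0,0,0,0,0],
    [45,0,0,0,0,0,0],
  ],
)

```text
clock: 20.4
position: [0.4311, -0.0195, 0.3175]
ee_rot: [-0.192, 1.563, 0.192]
force: [0.5, -0.8, -0.1]
width: 0.491
```

arm_command(
  motion=[
    [10,0,0,0,0,0,0],
    [10,0,0,0,0,0,0],
    [10,0,0,0,0,0,0],
    [10,0,0,0,0,0,0],
    [10,0,0,0,0,0,0],
  ],
  newtons=20,
)

```text
clock: 21.02
position: [0.4312, -0.0196, 0.318]
ee_rot: [-0.192, 1.562, 0.191]
force: [0.4, 0.5, 1.9]
width: 0.191
```

arm_command(
  motion=[
    [10,-8,0,0,0,0,0],
    [10,-20,0,0,0,0,0],
    [10,-12,15,0,0,0,0],
    [10,0,30,0,0,0,0],
    [10,0,30,0,0,0,0],
  ],
)

```text
clock: 21.65
position: [0.4122, 0.0547, 0.3581]
ee_rot: [-0.191, 1.562, 0.191]
force: [1.0, 0.6, -1.9]
width: 0.187
```

arm_command(
  motion=[
    [10,0,30,0,0,0,0],
    [10,0,25,0,0,0,0],
    [10,0,10.5,10,0,0,0],
    [10,0,0,25,0,0,0],
    [10,0,0,35,0,0,0],
  ],
)

```text
clock: 22.28
position: [0.4658, 0.1338, 0.3579]
ee_rot: [-0.192, 1.562, 0.191]
force: [0.1, -0.9, -0.4]
width: 0.186
```

arm_command(
  motion=[
    [10,0,0,35,0,0,0],
    [10,0,0,35,0,0,0],
    [10,0,0,30,0,0,0],
    [10,0,0,15,0,0,0],
    [10,0,0,5,0,0,0],
  ],
)

```text
clock: 22.9
position: [0.5818, 0.1626, 0.3573]
ee_rot: [-0.191, 1.563, 0.191]
force: [-0.6, -0.1, -0.4]
width: 0.188
```

arm_command(
  motion=[
    [10,0,0,0,0,0,0],
    [10,0,0,0,0,0,0],
    [10,0,0,0,0,0,0],
  ],
)

```text
clock: 23.28
position: [0.5809, 0.1624, 0.358]
ee_rot: [-0.192, 1.562, 0.191]
force: [0.2, -0.2, -1.8]
width: 0.19
```

arm_command(
  motion=[
    [10,8,0,0,0,0,0],
    [10,12,0,0,0,0,0],
    [10,8,0,0,0,0,0],
    [10,3,0,0,0,0,0],
    [10,2,0,0,0,0,0],
  ],
)

```text
clock: 23.9
position: [0.5815, 0.1627, 0.3245]
ee_rot: [-0.192, 1.562, 0.192]
force: [-0.1, -0.5, -1.2]
width: 0.187
```

arm_command(
  motion=[
    [10,1,0,0,0,0,0],
    [10,1,0,0,0,0,0],
    [10,1,0,0,0,0,0],
    [10,0,0,0,0,0,0],
  ],
)

```text
clock: 24.4
position: [0.5816, 0.1626, 0.322]
ee_rot: [-0.191, 1.562, 0.191]
force: [1.3, 0.3, 0.9]
width: 0.194
```

arm_command(
  motion=[
    [45,0,0,0,0,0,0],
    [45,0,0,0,0,0,0],
    [45,0,0,0,0,0,0],
    [45,-20,0,0,0,0,0],
    [45,-40,0,0,0,0,0],
  ],
)

```text
clock: 25.02
position: [0.581, 0.1621, 0.3808]
ee_rot: [-0.192, 1.566, 0.191]
force: [0.5, 0.1, -0.6]
width: 0.491
```

arm_command(
  motion=[
    [45,0,-27,-23,0,0,0],
    [45,0,-40,-35,0,0,0],
    [45,0,-40,-35,0,0,0],
    [45,0,-40,-35,0,0,0],
    [45,0,-40,-35,0,0,0],
  ],
)

```text
clock: 25.65
position: [0.4675, -0.0597, 0.3818]
ee_rot: [-0.192, 1.562, 0.191]
force: [1.6, -0.1, 1.2]
width: 0.492
```

arm_command(
  motion=[
    [45,0,-40,-35,0,0,0],
    [45,0,-40,-35,0,0,0],
    [45,0,-40,-35,0,0,0],
    [45,0,-40,-35,0,0,0],
    [45,20,-30,-25,0,0,0],
  ],
)

```text
clock: 26.28
position: [0.3533, -0.2847, 0.3627]
ee_rot: [-0.192, 1.561, 0.188]
force: [0.7, 0.2, 0.2]
width: 0.492
```

arm_command(
  motion=[
    [45,40,0,0,0,0,0],
    [45,40,0,0,0,0,0],
    [45,20,0,0,0,0,0],
    [45,0,0,0,0,0,0],
    [45,0,0,0,0,0,0],
  ],
)

```text
clock: 26.9
position: [0.3546, -0.2826, 0.2626]
ee_rot: [-0.192, 1.561, 0.191]
force: [0.2, -0.5, -0.3]
width: 0.491
```

arm_command(
  motion=[
    [45,15,0,0,0,0,0],
    [45,15,0,0,0,0,0],
    [45,10,0,0,0,0,0],
    [45,1,0,0,0,0,0],
    [45,0,0,0,0,0,0],
  ],
)

```text
clock: 27.52
position: [0.3543, -0.2824, 0.2207]
ee_rot: [-0.192, 1.562, 0.192]
force: [-0.5, 0.8, -0.7]
width: 0.489
```

arm_command(
  motion=[
    [8,0,0,0,0,0,0],
    [8,0,0,0,0,0,0],
    [8,0,0,0,0,0,0],
    [8,0,0,0,0,0,0],
    [8,0,0,0,0,0,0],
  ],
  newtons=12,
)

```text
clock: 28.15
position: [0.3542, -0.2825, 0.2208]
ee_rot: [-0.192, 1.562, 0.191]
force: [0.5, -0.0, 0.8]
width: 0.138
```

arm_command(
  motion=[
    [8,-10,0,0,0,0,0],
    [8,-25,0,0,0,0,0],
    [8,-20,6,18,0,0,0],
    [8,-5,13,37,0,0,0],
    [8,0,14,40,0,0,0],
  ],
)

```text
clock: 28.78
position: [0.4392, -0.2274, 0.2821]
ee_rot: [-0.191, 1.561, 0.189]
force: [0.6, -0.3, 0.2]
width: 0.132
```

arm_command(
  motion=[
    [8,0,14,40,0,0,0],
    [8,0,14,40,0,0,0],
    [8,0,14,40,0,0,0],
    [8,0,14,40,0,0,0],
    [8,0,13,40,0,0,0],
  ],
)

```text
clock: 29.4
position: [0.6168, -0.1114, 0.2814]
ee_rot: [-0.191, 1.562, 0.192]
force: [0.2, -0.7, -0.4]
width: 0.134
```

arm_command(
  motion=[
    [8,0,7,22,0,0,0],
    [8,0,4,11,0,0,0],
    [8,0,0,0,0,0,0],
    [8,0,0,0,0,0,0],
  ],
)

```text
clock: 29.9
position: [0.6444, -0.0946, 0.2808]
ee_rot: [-0.191, 1.563, 0.19]
force: [0.5, -0.5, -0.3]
width: 0.133
```

arm_command(
  motion=[
    [8,12,1,0.5,0,0,0],
    [8,20,0,0,0,0,0],
    [8,14,0,0,0,0,0],
    [8,5,0,0,0,0,0],
    [8,2,0,0,0,0,0],
  ],
)

```text
clock: 30.52
position: [0.6454, -0.0925, 0.2272]
ee_rot: [-0.191, 1.563, 0.192]
force: [0.5, 0.6, -0.5]
width: 0.133
```

arm_command(
  motion=[
    [8,1,0,0,0,0,0],
    [8,1,0,0,0,0,0],
    [8,1,0,0,0,0,0],
    [8,0,0,0,0,0,0],
  ],
)

```text
clock: 31.02
position: [0.6455, -0.0925, 0.2249]
ee_rot: [-0.192, 1.562, 0.191]
force: [0.8, -0.2, -0.0]
width: 0.134
```

arm_command(
  motion=[
    [8,0.7,0,0,0,0,0],
    [45,0,0,0,0,0,0],
    [45,0,0,0,0,0,0],
    [45,0,0,0,0,0,0],
  ],
)

```text
clock: 31.52
position: [0.6453, -0.0926, 0.2238]
ee_rot: [-0.191, 1.563, 0.192]
force: [1.0, -0.2, 0.1]
width: 0.409
```

arm_command(
  motion=[
    [45,-20,0,0,0,0,0],
    [45,-40,0,0,0,0,0],
    [45,-60,0,0,0,0,0],
    [45,-50,0,0,0,0,0],
    [45,-30,-30,-40,0,0,0],
  ],
)

```text
clock: 32.15
position: [0.615, -0.1276, 0.4287]
ee_rot: [-0.195, 1.555, 0.197]
force: [1.1, -0.7, 0.3]
width: 0.49
```

arm_command(
  motion=[
    [45,0,-40,-40,0,0,0],
    [45,0,-50,-30,0,0,0],
    [45,0,-50,-20,0,0,0],
    [45,0,-50,-20,0,0,0],
    [45,0,-30,0,0,0,0],
  ],
)

```text
clock: 32.78
position: [0.5584, -0.3751, 0.4257]
ee_rot: [-0.19, 1.563, 0.186]
force: [-0.2, 0.7, -0.8]
width: 0.489
```

Run:
```python
from h import *
s=get_image("scene");t=get_image("top")
c=lambda im,x,y:cv2.resize(im["frame"][y:y+75,x:x+200,::-1],None,fx=4,fy=4,interpolation=cv2.INTER_CUBIC)
cv2.imwrite("pics/e1.png",np.vstack([c(s,240,240),c(t,210,165)]))
from cell import pinpoint
for n in("jar","beaker"):print(n,[(np.round(d["point"],3).tolist(),round(d["p"],2)) for d in pinpoint("top",n)[:1]])
```

```text
jar [([0.558, 0.409, 0.003], 0.76)]
beaker []
```

View pics/e1.png

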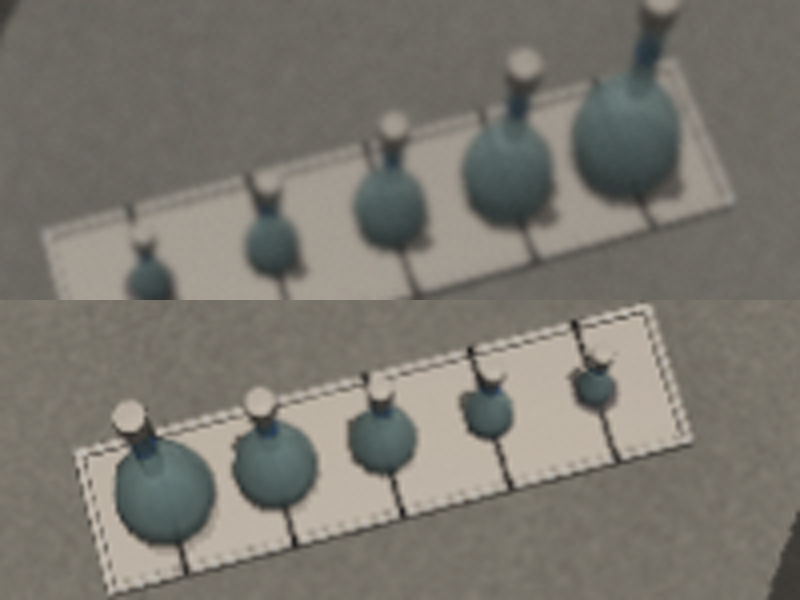

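The picture shows five flasks upright in order of size, from flask5 at −y to flask100 at +y, each on its cross-line. One numeric check of the stopper tops in the tray frame, then I'll hand in.

Run:
```python
from h import *
s=get_image("scene");t=get_image("top")
f=lambda L,x,y,k:np.array(L)/k+[x,y]-.375
P=tri(s,f([(145,238),(268,184),(395,123),(525,63),(661,5)],240,240,4),t,f([(603,56),(491,75),(381,93),(261,102),(130,117)],210,165,4))
d=P[:,:2]-[.6134,.0347];u=np.array([-.2422,.9702]);v=np.array([-.9702,-.2422])
print(np.c_[d@u,d@v,P[:,2:]].round(4))
print(arm.observe()["force"],arm.sign_off())
```

```text
[[-0.1311 -0.0007  0.066   0.0015]
 [-0.0649  0.0005  0.0863  0.001 ]
 [ 0.      0.0026  0.112   0.0014]
 [ 0.0645  0.0006  0.1426  0.0014]
 [ 0.1315 -0.001   0.1676  0.0004]]
the job is handed in; nothing more can be done
[0.79652322 0.14233804 0.45973106] None
```

All five flasks stand upright in the tray in order of size, and the job is handed in (no verdict is reported). flask5 is at the −y end and flask100 at the +y end. I moved flask50 and flask10 apart first, then set flask25 between them, and flask100 and flask5 at the ends. It took about 33 s of the 131 s allowed.

- **Placement:** the stopper tops, measured from two views, lie within 1.5 mm of the marks along the row and within 3 mm of the centre line. Their heights fit flasks standing on the tray floor, though they read up to 8 mm low. The worst is flask5 at 66 mm against about 74 mm expected, which I put down to picking the pixels by hand against the white tray.
- **Setting down:** the force readings stayed within about 4 N throughout. flask5 showed no clear contact force before release, so I judged its height from the measured position.
- **Bystanders:** the network found the jar within about 4 mm of its first position. The beaker was not detected in the last picture, probably because the arm was in the way. My moves kept well clear of it, but its final position is unchecked.

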